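# Put the stray highlighters back in the counter display

### The job

Put the three highlighters from the mixed stock basket back in the counter display, each lying flat in the free bay of the tray that shows a dummy of its colour, straight alongside the dummy. One of them has the memo block on top: lift the block off and set it down flat on the basket's floor. Leave the eraser and the tape roll where they lie.

Things in the scene. Friction and masses are not known exactly. Their poses are not given: they have to be found in the camera images.
- yellow_highlighter_c (a point): Centre of the loose yellow highlighter: flat-bodied felt marker, 120 mm long (its x axis, cap towards +x), 26 mm wide (y), 16 mm thick (z), about 20 g. It lies flat in the basket; the point is 8 mm above what it lies on. One of the three (any colour) starts with the memo block on its middle, its two ends in sight.
- pink_highlighter_c (a point): Centre of the loose pink highlighter: flat-bodied felt marker, 120 mm long (its x axis, cap towards +x), 26 mm wide (y), 16 mm thick (z), about 20 g. It lies flat in the basket; the point is 8 mm above what it lies on. One of the three (any colour) starts with the memo block on its middle, its two ends in sight.
- green_highlighter_c (a point): Centre of the loose green highlighter: flat-bodied felt marker, 120 mm long (its x axis, cap towards +x), 26 mm wide (y), 16 mm thick (z), about 20 g. It lies flat in the basket; the point is 8 mm above what it lies on. One of the three (any colour) starts with the memo block on its middle, its two ends in sight.
- yellow_tray_bay (a point): Centre of the free bay in the yellow tray, on the bay's floor (9 mm above the counter). Tray: fixed, white card, orange outside, 110 x 170 mm, walls rise 15 mm above the bay floor. A dummy yellow highlighter of the same size is stuck down lengthwise along its far (+x) long wall; beside it the free bay is 78 mm wide (the point's x axis) and 164 mm long (its y axis, along the dummy).
- pink_tray_bay (a point): Centre of the free bay in the pink tray, on the bay's floor (9 mm above the counter). Tray: fixed, white card, orange outside, 110 x 170 mm, walls rise 15 mm above the bay floor. A dummy pink highlighter of the same size is stuck down lengthwise along its far (+x) long wall; beside it the free bay is 78 mm wide (the point's x axis) and 164 mm long (its y axis, along the dummy).
- green_tray_bay (a point): Centre of the free bay in the green tray, on the bay's floor (9 mm above the counter). Tray: fixed, white card, orange outside, 110 x 170 mm, walls rise 15 mm above the bay floor. A dummy green highlighter of the same size is stuck down lengthwise along its far (+x) long wall; beside it the free bay is 78 mm wide (the point's x axis) and 164 mm long (its y axis, along the dummy).
- memo_block_c (a point): Centre of the memo block: loose rigid block of note paper, white and pale blue layers, 50 x 50 mm, 34 mm high (z up), sides along its x and y axes, about 75 g. It starts level on the middle of one highlighter in the basket, sides square to that highlighter within about 0.3 rad; the point is 17 mm above its underside.
- basket: Stock basket: fixed open tray, grey plastic, 260 (x) x 340 (y) x 40 mm high, walls and floor 3 mm. Origin: centre of underside, inner floor 3 mm above. The highlighters lie side by side in its far half, along its x within 0.2 rad, 0.10 m apart; eraser and tape roll lie near x = -0.07, y = -0.12 and +0.12 (either way round); between those two, round x = -0.07, y = 0, the floor is empty.
- eraser: Rubber eraser in the basket, pink with a blue end, 60 x 24 mm and 14 mm high; origin at the centre of its underside. Not to be moved.
- tape_roll: Roll of sticky tape lying flat in the basket, honey-coloured ring, 58 mm outside, 25 mm hole, 19 mm high; origin at the centre of its underside. Not to be moved.
There are look-alikes about, which are no part of the job. There is more than one size of the part that bears yellow_highlighter_c; the job needs the smallest.

How it is judged:
By the outcome, as a careful person would: the job done as asked, in the order asked, and still so for the second after the job is handed in, with the robot touching nothing.
It also fails if it takes over 102 s, if anything falls off the work surface, if the arm or the gripper's body presses on something with over 40 N, if the wrist force passes 120 N, or if a joint passes its speed limit or range.

### The arm

A 6-joint arm with a two-finger parallel gripper is mounted at the origin on the work surface. World frame = base frame: x ahead of the robot, y to its left, z up, the work surface at z = 0. Lengths are in mm, angles in rad, forces in N, time in s.
With the tool pointing down it reaches from about 375 to 825 mm from the base axis. Payload 5.5 kg.
Tool frame: the origin (TCP) lies on the mounting face of the last link; the fingertips stand 173 mm ahead of it and the grasp point (between the pads) lies 155 mm ahead of it (bot.tips_ahead is the distance from the TCP to the fingertips, in mm); z points along the fingers, y is the line along which they close (so a half turn about z gives the same grasp; the last joint's range is limited). The gripper opens to 85 mm and grips with 20 to 120 N. Pads are 22 mm wide; open, the fingers measure 114 mm over their backs; the gripper's body (76 mm by 85 mm) begins 54 mm behind the grasp point. The pads swing forward as they close: fully open they stand 13 mm farther back than shut.
Start: joints at [1.33, 0.314, -0.047, 1.21, 0, 1.571], TCP at [143.085, 582.685, 404.699] pointing down, gripper open.
Joint ranges: [-2.67, 2.67], [-0.69, 1.73], [-1.03, 1.25], [-2.08, 2.16], [-1.42, 1.45], [-3.14, 3.14]. Speed limits (rad/s): [2.39, 2.39, 3.01, 3.14, 3.14, 3.14].

### API

Orientations are given as a unit quaternion [x, y, z, w].
In Python, from cell import bot, imaging gives the robot as it stands. The module is installed in compiled form; this text tells all that it offers.
- The arm moves only by the shell command python3 -m crank 'ROWS' [FORCE]. ROWS is JSON, one flat list of numbers, 7 for each row, row after row: the turn, a rotation vector about the world's x, y, z in rad, then the shift along the world's x, y, z in units of 30 mm (1.0 is 30 mm), then the opening in per cent of the stroke, from 0 (shut) to 100 (fully open). In form: [rx, ry, rz, x, y, z, fingers, rx, ry, rz, x, y, z, fingers, ...]. A call has 1 to 5 rows; each row shifts and turns the commanded pose from where the row before left it; what a row does not reach is not made up. A row lasts 1/10 s, in which the tool goes at most 50 mm and 8.59 degrees, less where a joint would pass 70% of its speed; a pose out of reach is approached as far as the arm can. A call is refused whole if a number of a shift passes 1 or a number of a turn 0.15, either way. A call with a gripper value outside its range is refused whole. The fingers move at their own pace and stop on an object; FORCE is the grip in N (left out, the last holds). Time passes only in rows, so rows that do not move let the fingers close. It gives the time, the measured TCP pose, the force, the opening and the grip force at its end, in the units of the state.
- bot.observe(): the state, without advancing time (a new reading comes with each control period).
- imaging.get_image(name): name is "scene" or "side" or "wrist"; returns a dict with "frame" (400x640x3 uint8, red, green, blue), "range_z" (400x640 float32, mm along the optical axis (not along the pixel's ray), 0 where there is no reading), "fx", "fy", "cx", "cy" (pixels), "extrinsics" (4x4, takes a point from camera to world coordinates); the wrist camera has in their place "hand_eye" (4x4, takes a point from camera to tool coordinates, whose origin is the TCP and whose axes are the flange's). Camera axes: x right, y down, z forward; pixel columns grow to the right and rows downward; lengths in mm; the calibration is good to about 2 mm. The wrist camera is an equidistant fisheye: a pixel r from the principal point sees the ray r / f radians off the axis. A picture is of the moment at which its call begins: read the wrist's pose just before it.
- bot.job_done(): hands the job in; it is judged then, once.
The state is a dict: "clock": time; "joints": joint angles; "joint_velocities": joint speeds; "effort": joint torques, N m; "ee_pos": TCP position; "ee_rot": TCP orientation; "force": force on the tool from outside, world axes, zero at the start; "torque": the same for the moment, N m; "gripper_width": opening from 0.0 (shut) to 1.0 (fully open); "grip_force": force on a finger pad.
Only numpy, scipy, OpenCV 4.12 (cv2) and the standard library are available. Lean on these libraries where they do the work, as an engineer would, in place of code of your own. Each camera call takes 0.05 s, during which the arm holds its last target. There are 200 camera calls.

## Working session

There is one attempt and no reset: what is moved stays moved. The work goes in short steps, Python scripts to look and compute and a shell command to move; the robot and the scene stay as the last step left them, time stands still between calls to the robot, and variables do not carry over. Pictures are saved under pics/ and viewed, at most 17 in all, crops included, and the job is handed in when it is done.

```bash
mkdir -p pics; python3 - <<'E'
from cell import bot, imaging
import cv2,numpy as np
s=bot.observe();print(s['clock'],s['ee_pos'],s['ee_rot'],s['gripper_width'])
for n in("scene","side"):
    d=imaging.get_image(n);np.savez(f"{n}0.npz",**d);cv2.imwrite(f"pics/{n}0.png",d["frame"][:,:,::-1])
    print(n,d['fx'],d['fy'],d['cx'],d['cy'],np.round(d['extrinsics'],3).tolist())
E
```

```text
0.0 [143.01179809 582.39820588 403.82774144] [ 1.20099655e-01  9.92761464e-01 -8.60699591e-04 -9.32597074e-05] 0.9987929936698288
scene 440.2546131072178 440.2546131072178 319.4306711281894 200.2063224685993 [[-0.666, 0.594, -0.452, 1052.958], [0.746, 0.533, -0.399, 588.919], [0.004, -0.603, -0.798, 1146.687], [0.0, 0.0, 0.0, 1.0]]
side 399.5046286606867 399.5046286606867 325.1951811337616 197.24383184933677 [[-0.996, -0.07, 0.061, 378.613], [-0.093, 0.685, -0.722, 779.838], [0.009, -0.725, -0.689, 751.952], [0.0, 0.0, 0.0, 1.0]]
```

View pics/scene0.png

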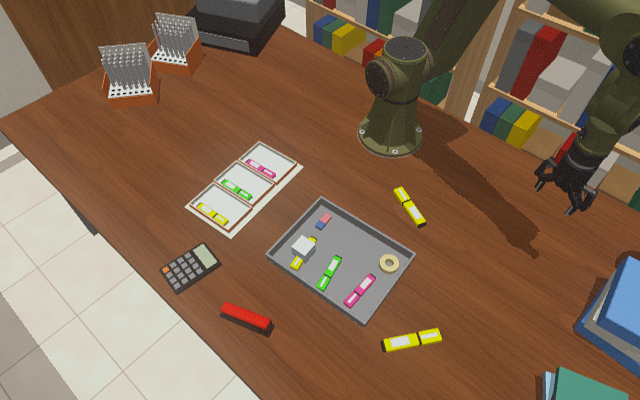

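View pics/side0.png

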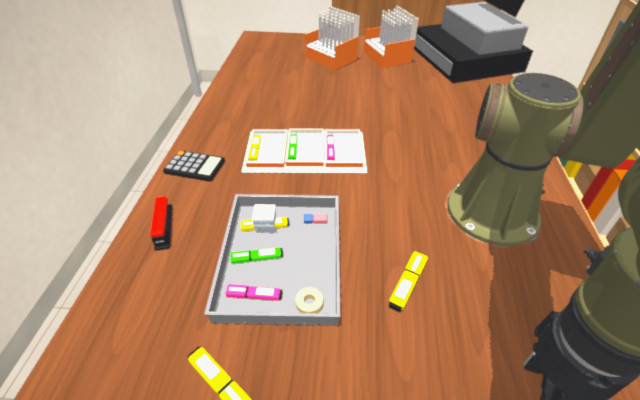

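The scene picture shows the basket with yellow (memo block on top, 302,250), green (330,272) and pink (360,290) highlighters, the eraser (323,221) and the tape roll (389,263). The trays are yellow (218,208), green (243,183) and pink (267,160).
Yellow candidates: the one in the basket under the block (300,252), a large one at (410,207), a large one at (411,340) and the stuck dummy (212,213). I choose the basket one and will check it by measured size and one crop.

```bash
cat > h.py <<'E'
import numpy as np,cv2
from scipy.spatial.transform import Rotation as R
def cast(d,uv,z):
    uv=np.asarray(uv,float).reshape(-1,2);E=d['extrinsics']
    r=np.c_[(uv[:,0]-d['cx'])/d['fx'],(uv[:,1]-d['cy'])/d['fy'],np.ones(len(uv))]@E[:3,:3].T
    t=(z-E[2,3])/r[:,2]; return E[:3,3]+r*t[:,None]
H={'yellow':(22,36),'green':(45,75),'pink':(145,168)}
def mask(f,c,s=130,v=90):
    h=cv2.cvtColor(f,cv2.COLOR_RGB2HSV);a,b=H[c]
    return cv2.inRange(h,(a,s,v),(b,255,255))
E
python3 - <<'E'
from h import *
for n in("scene","side"):
    d=np.load(f"{n}0.npz")
    for c in H:
        m=cv2.morphologyEx(mask(d['frame'],c),cv2.MORPH_CLOSE,np.ones((9,9)))
        k,l,st,ce=cv2.connectedComponentsWithStats(m)
        for i in range(1,k):
            if st[i,4]<60: continue
            v,u=np.nonzero(l==i); p=cast(d,np.c_[u,v],19)[:,:2]
            r=cv2.minAreaRect(p.astype(np.float32))
            (w,h),a=r[1],r[2]
            if w<h:a+=90;w,h=h,w
            print(n,c,np.round(ce[i]),st[i,4],'ctr',np.round(r[0],1),'size',round(w),round(h),'ang',round((a+90)%180-90,1))
d=np.load("scene0.npz");f=d['frame']
a=cv2.resize(f[190:330,250:430],None,fx=4,fy=4,interpolation=2)[:,:,::-1]
b=cv2.resize(f[130:250,170:320],None,fx=4,fy=4,interpolation=2)[:,:,::-1]
cv2.imwrite('pics/a.png',a);cv2.imwrite('pics/b.png',b)
E
```

```text
scene yellow [347.  38.] 743 ctr [-332.9 -494.5] size 214 146 ang 1.3
scene yellow [523. 129.] 759 ctr [-331.8  359.9] size 212 76 ang 1.1
scene yellow [409. 206.] 487 ctr [241.1 248.8] size 158 41 ang 64.9
scene yellow [213. 214.] 200 ctr [ 677.8 -191.4] size 120 23 ang -84.1
scene yellow [296. 263.] 111 ctr [628.3 126.5] size 40 28 ang 13.0
scene yellow [412. 340.] 843 ctr [591.9 505.8] size 153 39 ang -36.4
scene green [237. 190.] 163 ctr [ 562.6 -208.9] size 117 22 ang -83.8
scene green [328. 273.] 321 ctr [589.5 216.3] size 118 26 ang 13.3
scene pink [265. 171.] 98 ctr [ 444.9 -203.4] size 84 20 ang -84.3
scene pink [359. 290.] 323 ctr [572.9 315.2] size 115 24 ang 0.3
side yellow [255. 148.] 190 ctr [ 680.  -190.9] size 123 26 ang -83.8
side yellow [572. 168.] 211 ctr [-257.3 -184.4] size 97 36 ang 55.8
side yellow [282. 223.] 89 ctr [545.  111.9] size 34 30 ang -80.7
side yellow [247. 225.] 126 ctr [622.3 129.7] size 39 36 ang 14.0
side yellow [409. 278.] 843 ctr [236.2 250. ] size 161 37 ang 66.4
side yellow [218. 378.] 1102 ctr [594.4 502.2] size 146 38 ang -36.2
side green [292. 147.] 174 ctr [ 564.3 -205.5] size 119 24 ang -85.2
side green [252. 256.] 430 ctr [585.4 220.7] size 113 32 ang 12.1
side pink [330. 152.] 85 ctr [ 447.6 -190.9] size 65 18 ang -85.5
side pink [248. 292.] 426 ctr [570.3 317.6] size 113 28 ang 1.0
```

View pics/a.png

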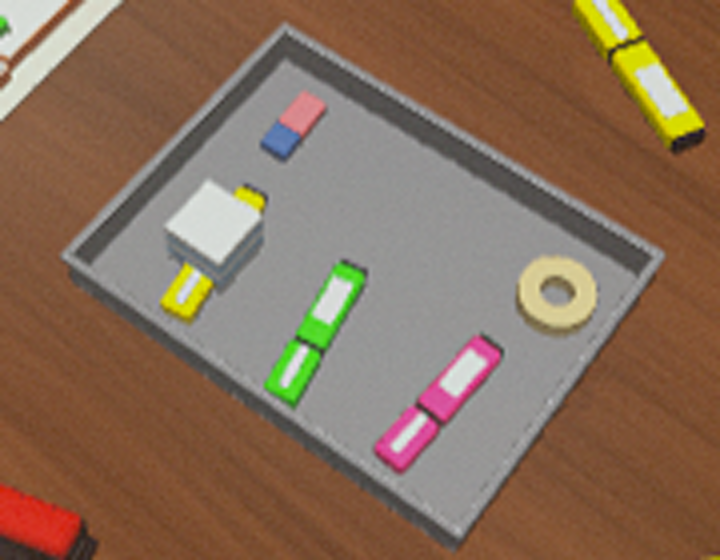

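View pics/b.png

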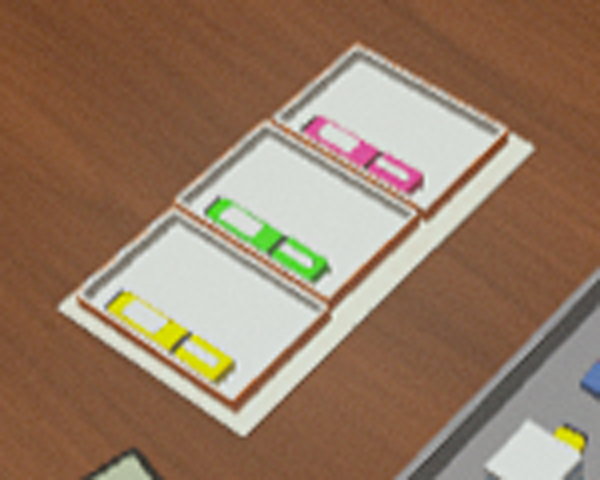

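```bash
python3 - <<'E'
from h import *
d=np.load("scene0.npz")
c=cast(d,[(321.3,197),(415.8,253.8),(363.8,326.3),(266.3,254.5)],40)[:,:2];print('basket',c.round(0).tolist(),c.mean(0).round(1))
for a,b in((0,1),(0,3),(3,2),(1,2)):
    v=c[b]-c[a];print(np.linalg.norm(v).round(),np.degrees(np.arctan2(v[1],v[0])).round(1))
for n in("scene","side"):
    d=np.load(f"{n}0.npz");E=d['extrinsics']
    v,u=np.mgrid[:400,:640];z=d['range_z']
    P=np.stack([(u-d['cx'])/d['fx']*z,(v-d['cy'])/d['fy']*z,z],-1)@E[:3,:3].T+E[:3,3]
    m=(P[...,2]>46)&(P[...,2]<62)&(abs(P[...,0]-570)<90)&(abs(P[...,1]-125)<70)&(z>0)
    p=P[m];print(n,'memo',m.sum(),p.mean(0).round(1))
    r=cv2.minAreaRect(cast(d,np.c_[u[m],v[m]],53)[:,:2].astype(np.float32));print(r)
    for cn in H:
        m=cv2.morphologyEx(mask(d['frame'],cn,90),cv2.MORPH_CLOSE,np.ones((9,9)))
        k,l,st,ce=cv2.connectedComponentsWithStats(m)
        for i in range(1,k):
            if st[i,4]<60: continue
            vv,uu=np.nonzero(l==i); p=cast(d,np.c_[uu,vv],25)[:,:2]; mn=p.mean(0)
            if mn[1]<-100 and mn[0]>300:
                r=cv2.minAreaRect(p.astype(np.float32)); print(n,cn,np.round(r[0],1),np.round(r[1]),round(r[2],1))
E
```

```text
basket [[413.0, 31.0], [385.0, 371.0], [655.0, 393.0], [675.0, 52.0]] [532.1 211.7]
342.0 94.7
263.0 4.5
342.0 93.3
271.0 4.7
scene memo 282 [587.5 115.   52. ]
((588.225341796875, 115.19781494140625), (53.98878860473633, 51.0734748840332), 2.418646812438965)
scene yellow [ 680.2 -187.1] [ 24. 120.] 5.9
scene green [ 565.6 -203.3] [ 24. 119.] 6.5
scene pink [ 449.9 -213.9] [ 22. 112.] 6.5
side memo 345 [584.6 115.6  51.7]
((584.4105224609375, 117.11951446533203), (50.926727294921875, 54.8989143371582), 4.744522571563721)
side yellow [ 677.1 -180.7] [ 27. 127.] 6.2
side green [ 563.3 -197.8] [ 25. 128.] 5.9
side pink [ 448.  -209.5] [ 21. 118.] 5.1
```

```bash
for i in 1; do
python3 -m crank '[0,0,0.02,0.95,-1,-0.15,100, 0,0,0.02,0.95,-1,-0.15,100, 0,0,0.02,0.95,-1,-0.15,100, 0,0,0.02,0.95,-1,-0.15,100, 0,0,0.02,0.95,-1,-0.15,100]' 30
python3 -m crank '[0,0,0.02,0.95,-1,-0.15,100, 0,0,0.02,0.95,-1,-0.15,100, 0,0,0.02,0.95,-1,-0.15,100, 0,0,0.02,0.95,-1,-0.15,100, 0,0,0.02,0.95,-1,-0.15,100]'
python3 -m crank '[0,0,0.02,0.95,-1,-0.15,100, 0,0,0.02,0.95,-1,-0.15,100, 0,0,0.02,0.95,-1,-0.15,100, 0,0,0.02,0.95,-1,-0.15,100, 0,0,0,0,0,0,100]'
python3 -m crank '[0,0,0,0,0,0,100, 0,0,0,0,0,0,100]'; done
cat >> h.py <<'E'
def st():
    from cell import bot
    s=bot.observe();q=R.from_quat(s['ee_rot']);M=q.as_matrix()
    print('t',round(s['clock'],2),'tcp',np.round(s['ee_pos'],1),'yawY',round(np.degrees(np.arctan2(M[1,1],M[0,1])),1),'zdir',M[:,2].round(3),'F',np.round(s['force'],1),'w',round(s['gripper_width'],3),'gf',round(s['grip_force'],1),'j',np.round(s['joints'],2))
    return s,M
def wrist(name=None):
    from cell import imaging
    s,M=st(); d=dict(imaging.get_image('wrist'));d['M']=M;d['p']=np.array(s['ee_pos'])
    if name: cv2.imwrite(f'pics/{name}.png',d['frame'][:,:,::-1])
    return d
def wcast(d,uv,z):
    uv=np.asarray(uv,float).reshape(-1,2);x=(uv-[d['cx'],d['cy']]);r=np.hypot(*x.T);th=r/d['fx']
    ray=np.c_[x/np.maximum(r,1e-9)[:,None]*np.sin(th)[:,None],np.cos(th)]
    Hh=d['hand_eye'];o=d['M']@Hh[:3,3]+d['p'];r=ray@Hh[:3,:3].T@d['M'].T
    return o+r*((z-o[2])/r[:,2])[:,None]
def rects(d,z=19,minpx=150,s=110):
    for c in H:
        m=cv2.morphologyEx(mask(d['frame'],c,s),cv2.MORPH_CLOSE,np.ones((25,25)))
        k,l,stt,ce=cv2.connectedComponentsWithStats(m)
        for i in range(1,k):
            if stt[i,4]<minpx: continue
            v,u=np.nonzero(l==i); r=cv2.minAreaRect(wcast(d,np.c_[u,v],z)[:,:2].astype(np.float32))
            (w,h),a=r[1],r[2]
            if w<h:a+=90;w,h=h,w
            print(c,ce[i].round(),'ctr',np.round(r[0],1),'size',round(w),round(h),'ang',round((a+90)%180-90,1))
E
python3 - <<'E'
from h import *
d=wrist('w1');np.savez('w1.npz',**d);print(d['fx'],d['cx'],d['cy'],d['hand_eye'].round(2).tolist())
rects(d)
E
```

```text
clock: 0.6
ee_pos: [286.3, 431.2, 381.7]
ee_rot: [0.07, 0.998, -0.0, -0.0]
force: [1.3, -0.5, 0.1]
gripper_width: 1.004
grip_force: 0.0
clock: 1.1
ee_pos: [428.9, 281.2, 359.3]
ee_rot: [0.02, 1.0, -0.0, -0.0]
force: [1.1, 0.3, 0.7]
gripper_width: 1.001
grip_force: 0.0
clock: 1.6
ee_pos: [544.5, 159.4, 340.6]
ee_rot: [-0.017, 1.0, -0.001, 0.0]
force: [-0.2, -0.1, -1.0]
gripper_width: 1.0
grip_force: 0.0
clock: 1.8
ee_pos: [541.4, 163.1, 341.5]
ee_rot: [-0.02, 1.0, 0.0, -0.001]
force: [-0.6, 0.4, -0.5]
gripper_width: 1.004
grip_force: 0.0
t 1.8 tcp [541.4 163.1 341.5] yawY 92.3 zdir [-0.001  0.    -1.   ] F [-0.6  0.4 -0.5] w 1.004 gf 0.0 j [ 0.29  0.28 -0.24  1.05  0.    0.25]
309.70691628693146 320.05592236850623 197.79846246254272 [[-0.0, -0.95, -0.31, 78.78], [1.0, -0.0, 0.0, -1.25], [-0.0, -0.31, 0.95, 30.78], [0.0, 0.0, 0.0, 1.0]]
yellow [478. 102.] ctr [449.2 320.4] size 63 56 ang -80.5
yellow [262. 185.] ctr [545.8 105.1] size 32 27 ang 11.9
yellow [566. 228.] ctr [584.4 495.6] size 152 53 ang -36.9
yellow [282. 266.] ctr [634.4 125.7] size 29 18 ang -71.2
yellow [ 75. 268.] ctr [ 677.5 -191. ] size 129 33 ang -84.0
green [365. 223.] ctr [586.5 211.4] size 116 26 ang 14.0
green [ 50. 192.] ctr [ 563.3 -207.5] size 130 28 ang -83.9
pink [ 32. 108.] ctr [ 447.7 -231.9] size 161 29 ang -87.3
pink [454. 212.] ctr [569.9 309. ] size 114 30 ang -0.5
```

View pics/w1.png

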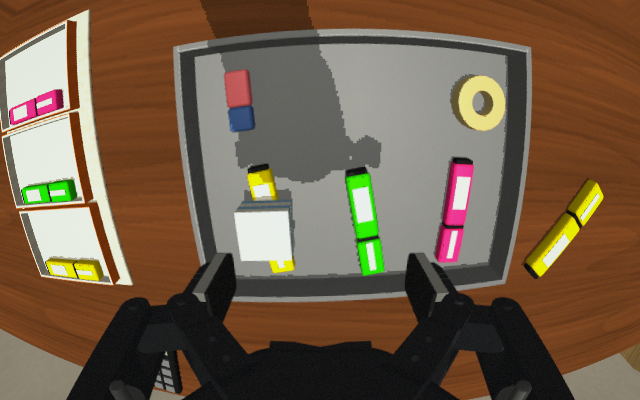

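The wrist view shows the memo block at (264,235) with the yellow ends at (262,185) and (282,266), green at (365,223) and pink at (454,212). The loose small yellow is the one under the block. The other yellows measure about 155 mm, except the stuck dummy.

```bash
python3 -m crank '[0,0,0.02,0.5,-0.52,-0.7,100, 0,0,0,0.5,-0.52,-0.7,100, 0,0,0,0.5,-0.52,-0.7,100, 0,0,0,0,0,0,100, 0,0,0,0,0,0,100]' >/dev/null
cat >> h.py <<'E'
def memo(d,z,win,zlo,zhi):
    # white-topped block by depth band, refined on plane z
    v,u=np.mgrid[:400,:640]; zz=d['range_z']
    x=np.stack([u-d['cx'],v-d['cy']],-1);r=np.hypot(x[...,0],x[...,1]);th=r/d['fx']
    P=np.concatenate([x/np.maximum(r,1e-9)[...,None]*np.tan(th)[...,None],np.ones_like(r)[...,None]],-1)*zz[...,None]
    P=(P@d['hand_eye'][:3,:3].T+d['hand_eye'][:3,3])@d['M'].T+d['p']
    m=(zz>0)&(P[...,2]>zlo)&(P[...,2]<zhi)&(abs(P[...,0]-win[0])<45)&(abs(P[...,1]-win[1])<45)
    print('band',m.sum(),P[m].mean(0).round(1))
    rr=cv2.minAreaRect(wcast(d,np.c_[u[m],v[m]],z)[:,:2].astype(np.float32));print('memo',np.round(rr[0],1),np.round(rr[1],1),round(rr[2],1))
E
python3 - <<'E'
from h import *
d=wrist('w2');np.savez('w2.npz',**d)
memo(d,53,(586,115),47,60);rects(d)
E
```

```text
t 2.35 tcp [586.4 116.7 278.5] yawY 93.4 zdir [-0.001  0.    -1.   ] F [-0.8  0.4  0.4] w 0.997 gf 0.0 j [ 0.2   0.39 -0.24  0.94  0.    0.14]
band 5196 [583.6 111.   52.8]
memo [584.7 110.9] [51.8 50.2] 3.4
yellow [554.  71.] ctr [448.9 319. ] size 71 56 ang -78.5
yellow [307. 152.] ctr [546.8 103.6] size 31 25 ang 12.5
yellow [617. 228.] ctr [598.6 474.7] size 121 92 ang -56.6
yellow [ 59. 262.] ctr [ 678.1 -191. ] size 131 33 ang -83.8
yellow [325. 260.] ctr [635.9 123.2] size 27 17 ang -84.9
green [432. 202.] ctr [587.  209.5] size 116 28 ang 13.5
green [ 31. 165.] ctr [ 563.2 -209.7] size 135 28 ang -85.6
pink [25. 57.] ctr [ 442.2 -204.4] size 106 32 ang -85.1
pink [527. 196.] ctr [570.9 306.6] size 113 34 ang 0.1
```

View pics/w2.png

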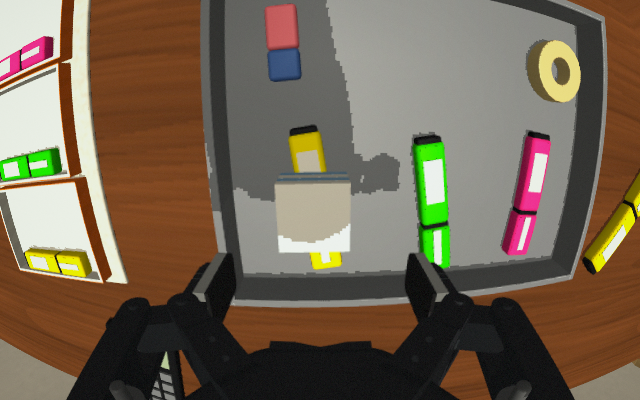

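```bash
python3 -m crank '[0,0,0.01,-0.05,-0.15,-0.8,100, 0,0,0,0,0,-0.8,100, 0,0,0,0,0,-0.8,100, 0,0,0,0,0,-0.4,100, 0,0,0,0,0,0,100]' >/dev/null
python3 -m crank '[0,0,0,0,0,0,40, 0,0,0,0,0,0,40, 0,0,0,0,0,0,40, 0,0,0,0,0,0,40, 0,0,0,0,0,0,40]' 30
python3 -c "from h import *;st()"
```

```text
clock: 3.4
ee_pos: [586.5, 111.6, 196.3]
ee_rot: [-0.035, 0.999, 0.0, 0.001]
force: [-0.8, 1.2, 5.3]
gripper_width: 0.584
grip_force: 32.2
t 3.4 tcp [586.5 111.6 196.3] yawY 94.0 zdir [ 0.003  0.001 -1.   ] F [-0.8  1.2  5.3] w 0.584 gf 32.2 j [ 0.19  0.47 -0.33  0.77  0.    0.12]
```

```bash
python3 -m crank '[0,0,0,0,0,0.4,40, 0,0,0,0,0,0.6,40, 0,0,0,0,0,0.6,40, 0,0,0,-0.4,0.3,0,40, 0,0,0,-0.8,0.6,0,40]' >/dev/null
python3 -m crank '[0,0,0,-0.9,0.7,0,40, 0,0,0,-0.9,0.7,0,40, 0,0,0,-0.8,0.5,0,40, 0,0,0,-0.4,0.25,0,40, 0,0,0,0,0,0,40]'
python3 -m crank '[0,0,0,0,0,-0.6,40, 0,0,0,0,0,-0.7,40, 0,0,0,0,0,-0.5,40, 0,0,0,0,0,0,40, 0,0,0,0,0,0,40]' 
python3 - <<'E'
from h import *
d=wrist('w3');rects(d)
E
```

```text
clock: 4.4
ee_pos: [457.6, 203.6, 242.4]
ee_rot: [-0.036, 0.999, -0.0, -0.001]
force: [0.9, -0.1, -0.6]
gripper_width: 0.579
grip_force: 31.4
clock: 4.9
ee_pos: [460.1, 202.5, 188.7]
ee_rot: [-0.034, 0.999, -0.0, -0.0]
force: [0.6, 0.2, -0.2]
gripper_width: 0.58
grip_force: 31.5
t 4.9 tcp [460.1 202.5 188.7] yawY 93.9 zdir [-0. -0. -1.] F [ 0.6  0.2 -0.2] w 0.58 gf 31.5 j [ 0.41  0.33 -0.57  0.67 -0.    0.35]
yellow [517. 240.] ctr [445.6 319.7] size 69 58 ang 50.2
yellow [601. 346.] ctr [581.8 501.1] size 136 112 ang -43.8
yellow [ 16. 364.] ctr [ 679.5 -193.7] size 145 53 ang -74.6
yellow [196. 381.] ctr [577.6 114.9] size 67 19 ang -25.3
pink [448. 384.] ctr [567.7 306.7] size 64 19 ang 28.5
```

View pics/w3.png

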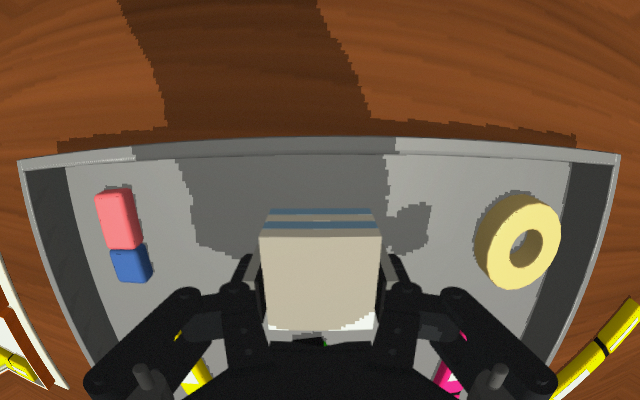

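The block is held at (320,285), between the eraser (123,235) and the tape roll (518,242). Now lowering it.

```bash
python3 -m crank '[0,0,0,0,0,-0.12,40, 0,0,0,0,0,-0.1,40, 0,0,0,0,0,0,40]'
python3 -m crank '[0,0,0,0,0,-0.06,40, 0,0,0,0,0,0,40]'
```

```text
clock: 5.25
ee_pos: [459.6, 202.8, 182.0]
ee_rot: [-0.035, 0.999, -0.0, 0.0]
force: [0.1, -1.9, -1.0]
gripper_width: 0.576
grip_force: 31.5
clock: 5.45
ee_pos: [459.7, 202.9, 180.4]
ee_rot: [-0.035, 0.999, 0.0, 0.0]
force: [-0.1, 0.0, -0.8]
gripper_width: 0.579
grip_force: 31.6
```

```bash
python3 -m crank '[0,0,0,0,0,-0.04,40, 0,0,0,0,0,0,40]'
python3 -m crank '[0,0,0,0,0,-0.04,40, 0,0,0,0,0,0,40]'
```

```text
clock: 5.65
ee_pos: [459.6, 203.0, 180.3]
ee_rot: [-0.035, 0.999, 0.0, 0.0]
force: [-3.7, -1.3, 13.4]
gripper_width: 0.581
grip_force: 33.1
clock: 5.85
ee_pos: [459.6, 203.0, 180.3]
ee_rot: [-0.035, 0.999, 0.0, 0.0]
force: [-8.3, -3.7, 28.3]
gripper_width: 0.58
grip_force: 34.7
```

```bash
python3 -m crank '[0,0,0,0,0,0.06,40, 0,0,0,0,0,0,75, 0,0,0,0,0,0,75, 0,0,0,0,0,0.1,85, 0,0,0,0,0,0.8,100]' >/dev/null
python3 -m crank '[0,0,0,0,0,0.8,100, 0,0,0,0,0,0.8,100, 0,0,0.04,0.9,0.1,0.5,100, 0,0,0.06,0.9,0.1,0,100, 0,0,0.06,0.9,0.1,0,100]' 
python3 -m crank '[0,0,0,0.9,0,0,100, 0,0,0,0.6,0,0,100, 0,0,0,0,0,0,100, 0,0,0,0,0,0,100]' 
python3 - <<'E'
from h import *
d=wrist('w4');rects(d);memo(d,37,(460,203),30,45)
E
```

```text
clock: 6.85
ee_pos: [541.7, 212.1, 270.6]
ee_rot: [-0.116, 0.993, 0.0, 0.001]
force: [0.2, -0.2, -0.6]
gripper_width: 0.996
grip_force: 0.0
clock: 7.25
ee_pos: [585.2, 211.7, 269.1]
ee_rot: [-0.114, 0.993, -0.0, -0.001]
force: [-0.1, -0.1, -0.7]
gripper_width: 0.996
grip_force: 0.0
t 7.25 tcp [585.2 211.7 269.1] yawY 103.1 zdir [-0.001 -0.    -1.   ] F [-0.1 -0.1 -0.7] w 0.996 gf 0.0 j [ 0.35  0.44 -0.19  0.95  0.    0.12]
yellow [495.  76.] ctr [449.8 320.7] size 65 57 ang -60.1
yellow [200. 179.] ctr [586.6 115.8] size 114 30 ang 12.4
yellow [  9. 209.] ctr [ 673.4 -151.3] size 61 33 ang -74.4
yellow [570. 262.] ctr [584.7 495.1] size 154 55 ang -36.6
green [321. 204.] ctr [586.9 211.7] size 114 26 ang 13.9
pink [9. 6.] ctr [ 440.2 -171.7] size 52 15 ang 80.9
pink [447. 204.] ctr [563.8 308.5] size 99 30 ang 0.2
band 5466 [460.5 202.6  37. ]
memo [459.1 202.2] [51.4 50.6] 4.4
```

View pics/w4.png

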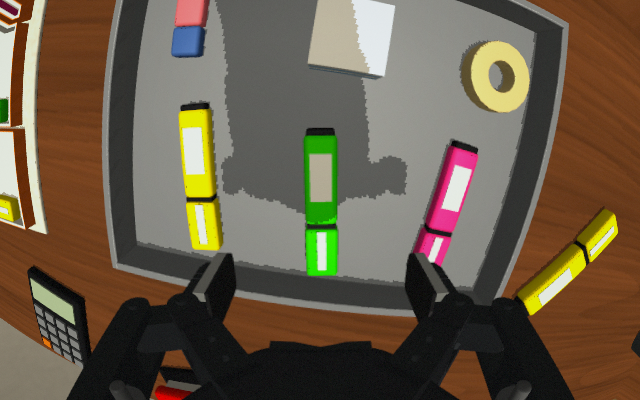

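The memo block lies flat at (350,38), clear of the eraser and tape. Green at (321,204) is centred between the fingers; yellow (200,179) and pink (447,204) are free.

```bash
python3 -m crank '[0,0,0.01,0,0,-0.9,70, 0,0,0,0,0,-0.9,65, 0,0,0,0,0,-0.7,60, 0,0,0,0,0,-0.4,60, 0,0,0,0,0,-0.13,60]' >/dev/null
python3 -m crank '[0,0,0,0,0,0,10, 0,0,0,0,0,0,10, 0,0,0,0,0,0,10, 0,0,0,0,0,0,10, 0,0,0,0,0,0,10]' 30
python3 -m crank '[0,0,0,0,0,0.4,10, 0,0,0,0,0,0.6,10, 0,0,0,0,0,0.9,10, 0,0,0,0,0,0.9,10, 0,0,0,0,0,0,10]'
python3 -c "from h import *;st()"
```

```text
clock: 8.3
ee_pos: [586.2, 212.1, 180.0]
ee_rot: [-0.119, 0.993, 0.0, 0.001]
force: [-0.1, -0.4, 6.8]
gripper_width: 0.296
grip_force: 31.8
clock: 8.8
ee_pos: [587.3, 212.5, 267.6]
ee_rot: [-0.119, 0.993, 0.001, 0.003]
force: [0.5, 0.3, 0.5]
gripper_width: 0.293
grip_force: 31.1
t 8.8 tcp [587.3 212.5 267.6] yawY 103.7 zdir [ 0.007  0.002 -1.   ] F [0.5 0.3 0.5] w 0.293 gf 31.1 j [ 0.35  0.44 -0.19  0.94 -0.    0.11]
```

```bash
python3 -m crank '[0,0,0.05,-0.15,-0.5,0.1,10, 0,0,0.1,-0.18,-1,0.1,10, 0,0,0.1,-0.18,-1,0.1,10, 0,0,0.1,-0.18,-1,0.1,10, 0,0,0.1,-0.18,-1,0.1,10]' >/dev/null
python3 -m crank '[0,0,0.1,-0.18,-1,0,10, 0,0,0.1,-0.18,-1,0,10, 0,0,0.1,-0.18,-1,0,10, 0,0,0.1,-0.18,-1,0,10, 0,0,0.1,-0.18,-1,0,10]' >/dev/null
python3 -m crank '[0,0,0.1,-0.18,-1,0,10, 0,0,0.1,-0.18,-1,0,10, 0,0,0.1,-0.18,-1,0,10, 0,0,0.1,-0.18,-1,0,10, 0,0,0.086,0,-0.5,0,10]' >/dev/null
python3 -m crank '[0,0,0,0,0,0,10, 0,0,0,0,0,0,10]'
python3 - <<'E'
from h import *
d=wrist('w5');np.savez('w5.npz',**d);rects(d,25)
E
```

```text
clock: 10.5
ee_pos: [510.6, -208.0, 277.5]
ee_rot: [0.742, -0.67, -0.0, -0.0]
force: [-1.2, 0.2, 0.5]
gripper_width: 0.292
grip_force: 31.1
t 10.5 tcp [ 510.6 -208.   277.5] yawY -174.2 zdir [-0.001  0.001 -1.   ] F [-1.2  0.2  0.5] w 0.292 gf 31.1 j [-0.39  0.31 -0.36  0.91  0.   -2.06]
yellow [131. 199.] ctr [ 673.7 -193.9] size 115 34 ang -84.4
green [293. 230.] ctr [ 528.6 -166.1] size 209 87 ang -83.7
pink [400. 197.] ctr [ 449.2 -218.1] size 113 24 ang -83.8
```

View pics/w5.png

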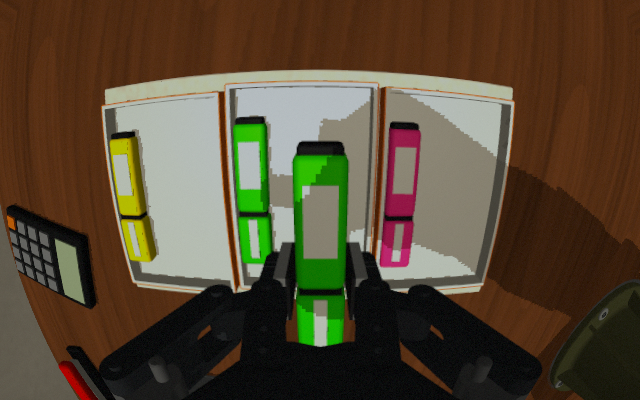

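Held green is at (320,245), in line with the tray. The dummies are yellow (131,198), green (252,190) and pink (400,195), caps the same way round as the held one.

```bash
python3 - <<'E'
from h import *
d=dict(np.load('w5.npz'))
f=d['frame'].copy();f[:,285:375]=0;d['frame']=f;rects(d,25)
# walls of the trays near mid-length on the rim (z=24), pixels read off the picture
for uv in((228,190),(381,190),(240,88),(236,290),(512,100),(483,290)):print(uv,wcast(d,uv,24)[0][:2].round(1))
E
```

```text
yellow [131. 199.] ctr [ 673.7 -193.9] size 115 34 ang -84.4
green [252. 192.] ctr [ 562.1 -210.1] size 114 27 ang -85.3
pink [400. 197.] ctr [ 449.2 -218.1] size 113 24 ang -83.8
(228, 190) [ 582.3 -214.6]
(381, 190) [ 465.5 -226.3]
(240, 88) [ 576.7 -292.3]
(236, 290) [ 576.7 -122. ]
(512, 100) [ 365.  -313.9]
(483, 290) [ 343.7 -137.6]
```

```bash
python3 -m crank '[0,0,0,0.04,-0.24,-0.9,10, 0,0,0,0,0,-0.9,10, 0,0,0,0,0,-0.8,10, 0,0,0,0,0,-0.35,10, 0,0,0,0,0,0,10]'
python3 -m crank '[0,0,0,0,0,-0.1,10, 0,0,0,0,0,0,10]'
```

```text
clock: 11.05
ee_pos: [511.3, -214.1, 187.9]
ee_rot: [0.743, -0.669, -0.002, 0.0]
force: [-0.2, -0.1, 0.1]
gripper_width: 0.294
grip_force: 31.1
clock: 11.25
ee_pos: [512.7, -215.3, 187.2]
ee_rot: [0.743, -0.669, 0.001, -0.0]
force: [0.8, 0.3, -0.9]
gripper_width: 0.293
grip_force: 31.1
```

```bash
python3 -m crank '[0,0,0,0,0,-0.05,10, 0,0,0,0,0,0,10]'
python3 -m crank '[0,0,0,0,0,-0.04,10, 0,0,0,0,0,0,10]'
```

```text
clock: 11.45
ee_pos: [512.8, -215.5, 185.9]
ee_rot: [0.743, -0.669, 0.001, -0.0]
force: [0.9, 0.5, 3.8]
gripper_width: 0.294
grip_force: 31.6
clock: 11.65
ee_pos: [512.7, -215.5, 185.9]
ee_rot: [0.743, -0.669, 0.001, -0.001]
force: [-3.7, 1.8, 15.9]
gripper_width: 0.294
grip_force: 33.0
```

```bash
python3 -m crank '[0,0,0,0,0,0.04,10, 0,0,0,0,0,0,46, 0,0,0,0,0,0,46, 0,0,0,0,0,0.3,46, 0,0,0,0,0,0.9,46]' >/dev/null
python3 -m crank '[0,0,0,0,0,0.9,60, 0,0,0,0,0,0.9,80, 0,0,-0.09,0.1,0.9,0,80, 0,0,-0.1,0.1,1,0,80, 0,0,-0.1,0.1,1,0,80]' >/dev/null
python3 -c "
from h import *
d=wrist('w6')"
python3 -m crank '[0,0,-0.1,0.1,1,0,80, 0,0,-0.1,0.1,1,0,80, 0,0,-0.1,0.1,1,0,80, 0,0,-0.1,0.1,1,0,80, 0,0,-0.1,0.1,1,0,80]' >/dev/null
python3 -m crank '[0,0,-0.1,0.1,1,0,80, 0,0,-0.1,0.1,1,0,80, 0,0,-0.1,0.1,1,0,80, 0,0,-0.1,0.1,1,0,80, 0,0,-0.1,0.1,1,0,80]' >/dev/null
python3 -m crank '[0,0,-0.1,0.15,1,0,80, 0,0,-0.1,0.15,1,0,80, 0,0,-0.1,0.15,1,0,80, 0,0,-0.08,0.1,1,0,80, 0,0,0,0,0.6,0,80]' >/dev/null
python3 -m crank '[0,0,0,0,0,0,80, 0,0,0,0,0,0,80]'
python3 - <<'E'
from h import *
d=wrist('w7');rects(d)
E
```

```text
t 12.65 tcp [ 521.1 -127.7  275.6] yawY 169.1 zdir [ 0.001 -0.    -1.   ] F [ 0.2 -0.1  0.3] w 0.801 gf 0.0 j [-0.24  0.28 -0.4   0.89  0.   -1.62]
clock: 14.4
ee_pos: [567.3, 309.3, 274.7]
ee_rot: [-0.004, 1.0, -0.001, -0.0]
force: [-0.5, -0.6, 0.1]
gripper_width: 0.798
grip_force: 0.0
t 14.4 tcp [567.3 309.3 274.7] yawY 90.4 zdir [-0.001 -0.001 -1.   ] F [-0.5 -0.6  0.1] w 0.798 gf 0.0 j [ 0.5   0.47 -0.12  0.98 -0.    0.49]
yellow [336.  56.] ctr [454.3 317.9] size 57 42 ang 49.0
yellow [521. 224.] ctr [585.1 496.4] size 152 48 ang -37.5
yellow [116. 220.] ctr [585.9 119.4] size 114 36 ang 13.0
yellow [  5. 271.] ctr [ 672.8 -149.4] size 55 31 ang -80.3
pink [325. 204.] ctr [570.5 312.4] size 112 24 ang -0.1
```

View pics/w6.png

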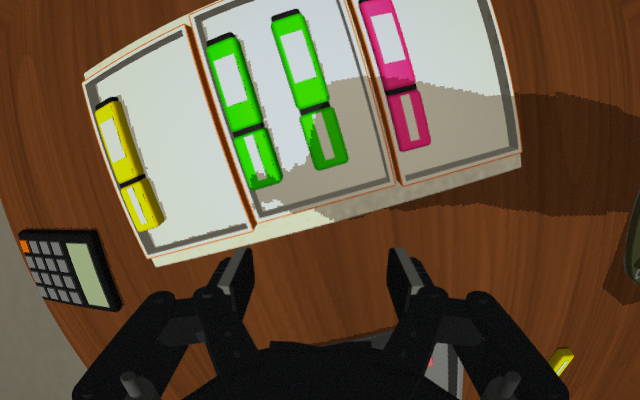

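View pics/w7.png

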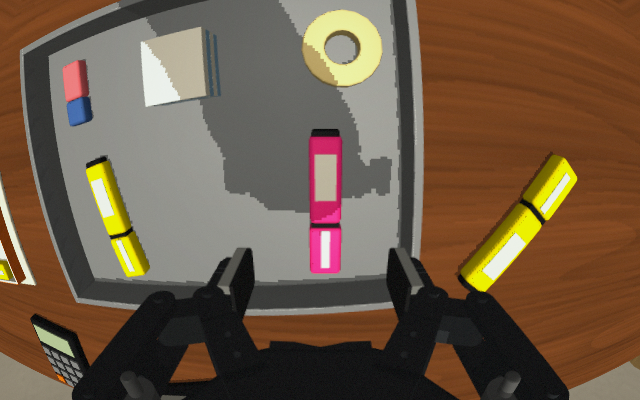

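Frame w6 shows green (312,90) parallel to its dummy (243,112) in the bay. In w7 pink (325,200) is between the fingers, a little towards +y.

```bash
python3 -m crank '[0,0,0,0.05,0.08,-0.9,70, 0,0,0,0,0,-0.9,65, 0,0,0,0,0,-0.8,60, 0,0,0,0,0,-0.45,60, 0,0,0,0,0,-0.15,60]' >/dev/null
python3 -m crank '[0,0,0,0,0,0,10, 0,0,0,0,0,0,10, 0,0,0,0,0,0,10, 0,0,0,0,0,0,10, 0,0,0,0,0,0,10]' 30
python3 -m crank '[0,0,0,0,0,0.4,10, 0,0,0,0,0,0.6,10, 0,0,0,0,0,0.9,10, 0,0,0,0,0,0.9,10, 0,0,0,0,0,0.3,10]'
python3 -c "from h import *;st()"
```

```text
clock: 15.45
ee_pos: [569.6, 312.4, 180.0]
ee_rot: [-0.003, 1.0, 0.0, 0.001]
force: [-0.5, -0.8, 5.7]
gripper_width: 0.292
grip_force: 32.2
clock: 15.95
ee_pos: [570.0, 312.7, 275.5]
ee_rot: [-0.003, 1.0, 0.001, 0.002]
force: [0.5, 1.0, -0.1]
gripper_width: 0.292
grip_force: 31.5
t 15.95 tcp [570.  312.7 275.5] yawY 90.3 zdir [ 0.004  0.002 -1.   ] F [ 0.5  1.  -0.1] w 0.292 gf 31.5 j [ 0.5   0.48 -0.11  0.98  0.    0.5 ]
```

```bash
python3 -m crank '[0,0,0.05,-0.15,-0.5,0.1,10, 0,0,0.1,-0.3,-1,0,10, 0,0,0.1,-0.3,-1,0,10, 0,0,0.1,-0.3,-1,0,10, 0,0,0.1,-0.3,-1,0,10]' >/dev/null
python3 -m crank '[0,0,0.1,-0.3,-1,0,10, 0,0,0.1,-0.3,-1,0,10, 0,0,0.1,-0.3,-1,0,10, 0,0,0.1,-0.3,-1,0,10, 0,0,0.1,-0.3,-1,0,10]' >/dev/null
python3 -m crank '[0,0,0.1,-0.35,-1,0,10, 0,0,0.1,-0.35,-1,0,10, 0,0,0.1,-0.35,-1,0,10, 0,0,0.1,-0.35,-1,0,10, 0,0,0.1,-0.35,-1,0,10]' >/dev/null
python3 -m crank '[0,0,0.1,-0.4,-1,0,10, 0,0,0.1,-0.4,-1,0,10, 0,0,0.02,-0.3,-1,0,10, 0,0,0,0,-0.4,0,10, 0,0,0,0,0,0,10]'
python3 -m crank '[0,0,0,0,0,0,10]' >/dev/null
python3 - <<'E'
from h import *
d=wrist('w8');np.savez('w8.npz',**d)
f=d['frame'].copy();f[:,285:375]=0;d['frame']=f;rects(d,25)
E
```

```text
clock: 17.95
ee_pos: [398.1, -225.9, 274.7]
ee_rot: [0.742, -0.67, 0.0, -0.0]
force: [0.2, 0.1, -0.1]
gripper_width: 0.296
grip_force: 31.5
t 18.05 tcp [ 398.2 -224.4  274.6] yawY -174.0 zdir [-0.     0.001 -1.   ] F [-0.5 -0.5 -0.9] w 0.295 gf 31.5 j [-0.51  0.15 -0.58  0.85  0.   -2.19]
yellow [ 53. 204.] ctr [ 669.7 -194.5] size 115 41 ang -84.4
yellow [538. 347.] ctr [101.3 -63.3] size 37 27 ang -26.9
green [158. 199.] ctr [ 535.2 -213.2] size 114 82 ang -83.8
pink [255. 200.] ctr [ 446.6 -218.7] size 113 26 ang -85.3
```

View pics/w8.png

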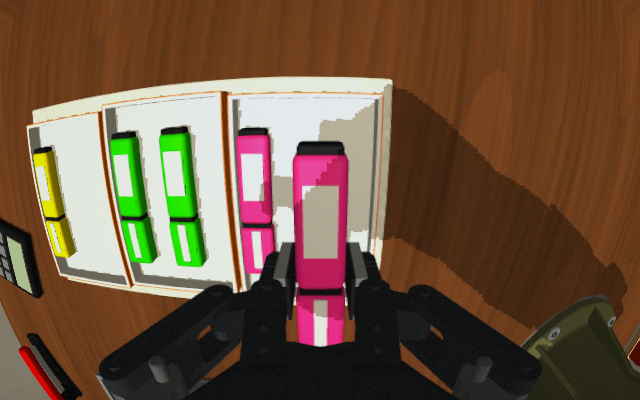

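Pink is held over its own tray at (320,245), dummy at (255,200). Now lowering it.

```bash
python3 -m crank '[0,0,0,-0.06,-0.06,-0.9,10, 0,0,0,0,0,-0.9,10, 0,0,0,0,0,-0.8,10, 0,0,0,0,0,-0.3,10, 0,0,0,0,0,0,10]'
python3 -m crank '[0,0,0,0,0,-0.06,10, 0,0,0,0,0,0,10]'
```

```text
clock: 18.6
ee_pos: [396.1, -225.5, 187.0]
ee_rot: [0.744, -0.669, -0.001, 0.0]
force: [0.2, -0.8, 0.3]
gripper_width: 0.29
grip_force: 32.1
clock: 18.8
ee_pos: [396.8, -226.5, 186.5]
ee_rot: [0.743, -0.669, 0.0, -0.0]
force: [0.0, -0.4, -0.3]
gripper_width: 0.294
grip_force: 32.1
```

```bash
python3 -m crank '[0,0,0,0,0,-0.02,10, 0,0,0,0,0,0,46, 0,0,0,0,0,0,46, 0,0,0,0,0,0.3,46, 0,0,0,0,0,0.9,46]' 
python3 -m crank '[0,0,0,0,0,0.9,60, 0,0,0,0,0,0.9,80, 0,0,-0.1,0.48,0.9,0,80, 0,0,-0.11,0.48,0.9,0,80, 0,0,-0.11,0.48,0.9,0,80]' >/dev/null
python3 -m crank '[0,0,-0.11,0.48,0.9,0,80, 0,0,-0.11,0.48,0.9,0,80, 0,0,-0.11,0.48,0.9,0,80, 0,0,-0.11,0.48,0.9,0,80, 0,0,-0.11,0.48,0.9,0,80]' >/dev/null
python3 -m crank '[0,0,-0.12,0.48,0.9,0,80, 0,0,-0.12,0.48,0.9,0,80, 0,0,-0.12,0.48,0.9,0,80, 0,0,-0.11,0.48,0.8,0,80, 0,0,-0.11,0.5,0.67,0,80]' >/dev/null
python3 -m crank '[0,0,0,0,0,0,80, 0,0,0,0,0,0,80]'
python3 - <<'E'
from h import *
d=wrist('w9');rects(d)
E
```

```text
clock: 19.3
ee_pos: [395.1, -226.1, 220.5]
ee_rot: [0.743, -0.669, -0.002, 0.0]
force: [-0.2, -0.3, 0.4]
gripper_width: 0.46
grip_force: 0.0
clock: 21.0
ee_pos: [584.0, 114.6, 275.7]
ee_rot: [-0.113, 0.994, -0.0, -0.0]
force: [0.3, 0.9, -0.2]
gripper_width: 0.802
grip_force: 0.0
t 21.0 tcp [584.  114.6 275.7] yawY 103.0 zdir [-0. -0. -1.] F [ 0.3  0.9 -0.2] w 0.802 gf 0.0 j [ 0.19  0.38 -0.25  0.93 -0.   -0.03]
yellow [568. 116.] ctr [449.9 318.7] size 72 56 ang -71.1
yellow [318. 202.] ctr [587.3 112.2] size 114 26 ang 13.3
yellow [ 39. 222.] ctr [ 680.1 -207.5] size 163 34 ang -83.1
yellow [607. 266.] ctr [594.1 495.3] size 152 88 ang -42.8
green [29. 94.] ctr [ 536.9 -207.6] size 126 79 ang -85.4
pink [30. 10.] ctr [ 451.3 -229.4] size 155 34 ang 83.8
```

View pics/w9.png

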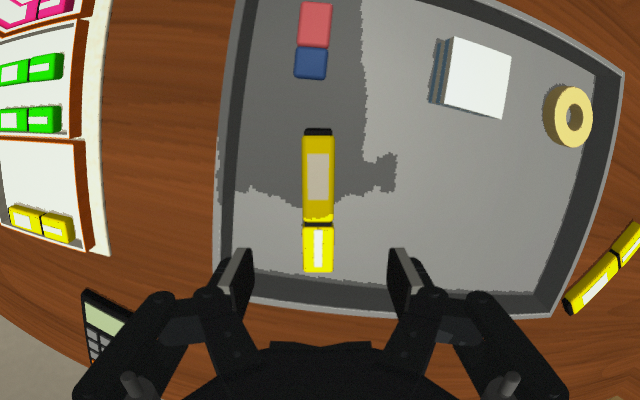

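Yellow is at (318,200) between the fingers, with the memo block flat at (472,78).

```bash
python3 -m crank '[0,0,0.01,0.03,-0.08,-0.9,70, 0,0,0,0,0,-0.9,65, 0,0,0,0,0,-0.8,60, 0,0,0,0,0,-0.45,60, 0,0,0,0,0,-0.18,60]' >/dev/null
python3 -m crank '[0,0,0,0,0,0,10, 0,0,0,0,0,0,10, 0,0,0,0,0,0,10, 0,0,0,0,0,0,10, 0,0,0,0,0,0,10]' 30
python3 -m crank '[0,0,0,0,0,0.4,10, 0,0,0,0,0,0.6,10, 0,0,0,0,0,0.9,10, 0,0,0,0,0,0.9,10, 0,0,0,0,0,0.3,10]'
python3 -c "from h import *;st()"
```

```text
clock: 22.05
ee_pos: [585.6, 112.1, 179.6]
ee_rot: [-0.117, 0.993, 0.0, 0.001]
force: [-0.6, -0.9, 6.4]
gripper_width: 0.296
grip_force: 31.8
clock: 22.55
ee_pos: [586.1, 112.2, 275.0]
ee_rot: [-0.117, 0.993, 0.0, 0.002]
force: [0.5, 0.4, 0.5]
gripper_width: 0.292
grip_force: 31.1
t 22.55 tcp [586.1 112.2 275. ] yawY 103.5 zdir [ 0.004  0.001 -1.   ] F [0.5 0.4 0.5] w 0.292 gf 31.1 j [ 0.19  0.39 -0.25  0.93  0.   -0.05]
```

```bash
python3 -m crank '[0,0,0.06,0.06,-0.5,0,10, 0,0,0.12,0.12,-0.9,0,10, 0,0,0.12,0.12,-0.9,0,10, 0,0,0.12,0.12,-0.9,0,10, 0,0,0.12,0.12,-0.9,0,10]' >/dev/null
python3 -m crank '[0,0,0.12,0.12,-0.9,0,10, 0,0,0.12,0.12,-0.9,0,10, 0,0,0.12,0.12,-0.9,0,10, 0,0,0.12,0.12,-0.9,0,10, 0,0,0.12,0.12,-0.9,0,10]' >/dev/null
python3 -m crank '[0,0,0.12,0.12,-0.9,0,10, 0,0,0.12,0.06,-0.7,0,10, 0,0,0.06,0,-0.3,0,10, 0,0,0,0,0,0,10, 0,0,0,0,0,0,10]'
python3 - <<'E'
from h import *
d=wrist('w10')
f=d['frame'].copy();f[:,285:375]=0;d['frame']=f;rects(d,25)
E
```

```text
clock: 24.05
ee_pos: [624.3, -202.8, 271.1]
ee_rot: [0.742, -0.67, -0.001, 0.0]
force: [-0.8, 1.2, -0.3]
gripper_width: 0.292
grip_force: 31.1
t 24.05 tcp [ 624.3 -202.8  271.1] yawY -174.1 zdir [-0.001  0.001 -1.   ] F [-0.8  1.2 -0.3] w 0.292 gf 31.1 j [-0.31  0.49 -0.09  0.98  0.   -1.99]
yellow [248. 206.] ctr [ 677.1 -194. ] size 115 28 ang -85.2
yellow [630. 320.] ctr [ 95.7 -57.7] size 88 56 ang 11.0
green [427. 207.] ctr [ 539.2 -212.4] size 114 77 ang -84.1
pink [540. 204.] ctr [ 423.7 -222.5] size 117 76 ang -84.3
```

View pics/w10.png

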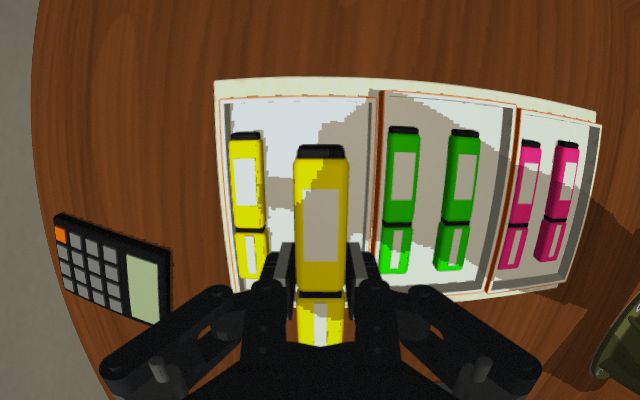

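The green and pink pairs lie parallel at (402/458,200) and (520/558,205). Yellow is held over its bay (320,245), dummy at (248,206).

```bash
python3 -m crank '[0,0,0,0.06,0.04,-0.9,10, 0,0,0,0,0,-0.9,10, 0,0,0,0,0,-0.7,10, 0,0,0,0,0,-0.3,10, 0,0,0,0,0,0,10]'
python3 -m crank '[0,0,0,0,0,-0.04,10, 0,0,0,0,0,0,10]'
```

```text
clock: 24.6
ee_pos: [626.0, -200.9, 186.8]
ee_rot: [0.743, -0.669, -0.001, 0.0]
force: [0.3, 0.3, 1.1]
gripper_width: 0.297
grip_force: 31.9
clock: 24.8
ee_pos: [626.8, -201.6, 187.0]
ee_rot: [0.743, -0.669, 0.001, -0.0]
force: [-0.7, -0.2, -0.2]
gripper_width: 0.296
grip_force: 31.9
```

Release, retreat up and towards the basket, then check with the scene and side cameras.

```bash
python3 -m crank '[0,0,0,0,0,-0.04,10, 0,0,0,0,0,0,46, 0,0,0,0,0,0,46, 0,0,0,0,0,0.3,46, 0,0,0,0,0,0.9,46]' 
python3 -m crank '[0,0,0,0,0,0.9,60, 0,0,0,0,0,0.9,80, 0,0,0,-0.5,0.9,0.5,80, 0,0,0,-0.5,0.9,0.5,80, 0,0,0,-0.5,0.9,0.5,80]' >/dev/null
python3 -m crank '[0,0,0,-0.5,0.9,0,80, 0,0,0,-0.5,0.9,0,80, 0,0,0,0,0,0,80, 0,0,0,0,0,0,80]'
python3 - <<'E'
from h import *
from cell import imaging
d=wrist('w11');rects(d,25)
cv2.imwrite('pics/s2.png',np.vstack([cv2.resize(imaging.get_image(n)['frame'],(480,300)) for n in('scene','side')])[:,:,::-1])
E
```

```text
clock: 25.3
ee_pos: [624.9, -201.4, 219.2]
ee_rot: [0.743, -0.669, -0.002, 0.001]
force: [1.0, -0.5, 0.1]
gripper_width: 0.465
grip_force: 0.0
clock: 26.2
ee_pos: [551.4, -66.4, 321.1]
ee_rot: [0.743, -0.669, 0.001, -0.0]
force: [0.3, -0.1, 0.3]
gripper_width: 0.801
grip_force: 0.0
t 26.2 tcp [551.4 -66.4 321.1] yawY -174.0 zdir [ 0.001 -0.001 -1.   ] F [ 0.3 -0.1  0.3] w 0.801 gf 0.0 j [-0.12  0.28 -0.29  1.   -0.   -1.8 ]
yellow [196.  53.] ctr [ 675.1 -185.6] size 100 30 ang -84.9
yellow [251.  50.] ctr [ 623.3 -187.7] size 91 27 ang -84.8
green [323.  48.] ctr [ 562.4 -193.7] size 84 25 ang -84.0
green [382.  48.] ctr [ 511.9 -200.7] size 88 27 ang -84.8
pink [475.  53.] ctr [ 423.6 -218.8] size 112 77 ang -83.4
```

View pics/w11.png

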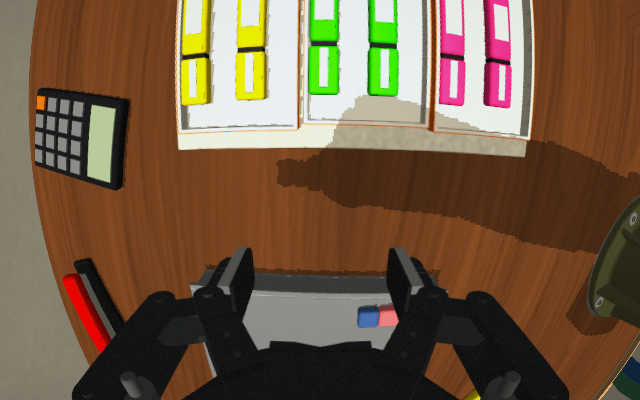

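View pics/s2.png

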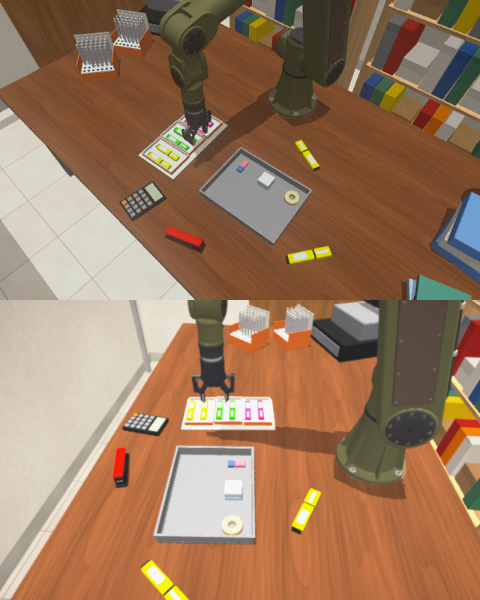

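All three highlighters lie parallel to their dummies (yellow 196/251, green 323/382, pink 455/497 columns). The memo block is flat in the basket, and the eraser and tape roll are unmoved.

```bash
python3 -c "
from cell import bot
print(bot.job_done())"
```

```text
the job is handed in; nothing more can be done
None
```

I handed the job in: the yellow, pink and green highlighters each lie flat and straight in their colour's tray bay beside the dummy, the memo block lies flat on the basket floor, and the eraser and tape roll were left alone; it took about 26 s of robot time, and no verdict came back.

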